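# Set the spit drive's collar on the shaft flat

## Task

On the spit drive, first turn the upright shaft with the fingers until its flat side squarely faces the driver bit on the blue block. Then fit the loose collar over the shaft with its red set-screw on that flat, also facing the driver bit, and press it all the way down against the springy copper washer. Finish while still holding the collar down there, ready for the screw to be tightened, and leave the sauce bottle, steel pan, shaker and scraper where they are.

Things in the scene. Friction and masses are not known exactly. Their poses are not given: they have to be found in the camera images.
- drive: Spit drive, fixed: steel gearbox 130 x 130 mm, top 45 mm above the table, round boss of 44 mm diameter up to 55 mm; the shaft stands at its middle. A blue block 40 x 44 mm, 92 mm high, 88 to 128 mm from the shaft axis, carries the driver bit. Origin: on the table under the shaft axis; x axis level from the shaft axis to the driver bit, z up.
- shaft (a joint): Angle of the shaft in rad, counter-clockwise from above; 0 = its flat faces the driver bit (+x of the drive). Starts at 0.7 to 2.2, stops at +-2.6, turns at about 0.06 N m, stays where left. Steel rod, 24 mm diameter, one flat along its whole length, 7 mm from the axis, with a yellow stripe, and a yellow line on the end face. Pinched on the flat it is 19 mm thick, elsewhere up to 24.
- shaft_top (a point): Middle of the shaft's upper end, on its axis, 112 mm above the table; the top 3 mm are tapered. A flat pinch near the flat pulls the shaft round until a finger lies on the flat.
- flat_mid (a point): Point on the yellow stripe of the flat, 7 mm from the shaft axis, 90 mm above the table; turns with the shaft, its x axis is the flat's outward normal, its z axis up.
- driver_tip (a point): End of the steel driver bit, 68 mm from the shaft axis and 75 mm above the table; it points at the shaft.
- washer (a joint): How far the copper spring washer (40 mm diameter, round the shaft's foot) is pressed down, in m: 0 = up (top face 68 mm above the table), 0.008 = fully down on its stop (top face 60 mm above the table). It starts to move at about 6 N and is fully down at about 11 N.
- collar_center (a point): Centre of the loose aluminium collar: a ring 46 mm in outer diameter, 30 mm high, 28 mm bore, 0.15 to 0.31 kg, lying flat, hole upright; x axis towards the set-screw. The dark screw tip (8 mm wide) stands into the bore to 9 mm from its axis, so it passes over the shaft only with the screw over the flat (within about 20 degrees). Fully down, this centre is 75 mm above the table.
- collar_screw (a point): Outer end of the red set-screw head (10 mm diameter), 28 mm from the collar's axis and half-way up it.
- sauce_mid (a point): Bystander: red sauce bottle, 56 mm diameter, 170 mm high; point half-way up.
- pan_mid (a point): Bystander: open stainless food pan, 176 x 108 x 65 mm high; its middle.
- shaker_mid (a point): Bystander: glass shaker with a steel cap, 48 mm diameter, 90 mm high; point half-way up.
- scraper_grip (a point): Bystander: griddle scraper with a black handle lying on the table; point on its handle.
- collar: The same collar; origin at the middle of the ring's underside, x axis towards the set-screw, z up.
Things that resemble listed ones, but are neither listed nor needed, are in the scene too. Of the things that look like the collar, take the one that is nearest to the robot's base at the start.

How it is judged:
On the way, in this order (a step that is already met when the one before it is completed fails the run):
1. the shaft is turned so that its flat faces the driver bit (within 0.2 rad), the collar not yet on it (value of joint shaft between -0.2 and 0.2 rad and distance between collar_center and shaft_top above 0.06 m), for 0.2 s.
2. the collar is over the shaft, its centre less than 95 mm above the table (horizontal distance between collar_center and shaft_top below 0.006 m and height (world z) of collar_center below 0.095 m), for 0.1 s.
At the end, for the whole second after the job is handed in: Fingers still hold the collar (over 2 N) on the shaft (axes within 5 mm, tilt under 0.12 rad, at rest), washer pressed over 6 of its 8 mm, the flat facing the driver bit within 0.2 rad, the red screw on the bit's side within 10 mm of the line from shaft axis to bit (value of joint shaft between -0.2 and 0.2 rad and horizontal distance between collar_center and shaft_top below 0.005 m and x of collar_screw in the frame of drive above 0.015 m and y of collar_screw in the frame of drive between -0.01 and 0.01 m and angle between collar's own z axis and vertical below 0.12 rad and value of joint washer above 0.006 m and contact force between the fingers and collar above 2 N and linear speed of collar below 0.02 m/s); the arm keeps its last pose, push and grip.
It fails at once if the sauce bottle is moved more than 30 mm or tipped (distance of sauce_mid from where it was at the start of the episode above 0.03 m).
It fails at once if the pan is moved more than 30 mm (distance of pan_mid from where it was at the start of the episode above 0.03 m).
It fails at once if the shaker is moved more than 30 mm or tipped (distance of shaker_mid from where it was at the start of the episode above 0.03 m).
It fails at once if the scraper is moved more than 30 mm (distance of scraper_grip from where it was at the start of the episode above 0.03 m).
It also fails if it takes over 72 s, if anything falls off the work surface, if the arm or the gripper's body presses on something with over 40 N, if the wrist force passes 120 N, or if a joint passes its speed limit or range.

## Robot

A 6-joint arm with a two-finger parallel gripper is mounted at the origin on the work surface. World frame = base frame: x ahead of the robot, y to its left, z up, the work surface at z = 0. Lengths are in m, angles in rad, forces in N, time in s.
With the tool pointing down it reaches from about 0.3 to 0.775 m from the base axis. Payload 14.6 kg.
Tool frame: the origin (TCP) lies at the very end of the fingers, on their centre line; the grasp point (between the pads) lies 19 mm behind it; z points along the fingers, y is the direction in which the jaws open and shut (so a half turn about z gives the same grasp; the last joint's range is limited). The gripper opens to 94 mm and grips with 3 to 60 N. Pads are 16 mm wide; open, the fingers measure 119 mm over their backs; the gripper's body (75 mm by 177 mm) begins 78 mm behind the grasp point.
Start: joints at [-1.262, 0.3, 1.521, -0, 1.321, -0.067], TCP at [0.202, -0.512, 0.205] pointing down, gripper open.
Joint ranges: [-3.03, 3.03], [-0.79, 2.21], [0.23, 2.52], [-1.04, 4.18], [0, 3.07], [-2.55, 2.55]. Speed limits (rad/s): [2.22, 2.22, 2.57, 3.14, 3.14, 3.14].

## Interface

Orientations are given as [roll, pitch, yaw] about the fixed x, y, z axes, in that order (R = Rz(yaw) Ry(pitch) Rx(roll)).
In Python, from station import get_obs, vision, hand_in gives the robot as it stands.
- The arm moves only by the tool play_rows, never from a script. Its argument "moves" is a list of rows, each an object with "claw": the opening, from 0 (shut) to 1 (fully open); "linear": the shift along the tool's x, y, z in mm, a list of three; "turn": the turn, a rotation vector about the tool's x, y, z in rad, a list of three. In form: [{"claw": claw, "linear": [tx, ty, tz], "turn": [ax, ay, az]}, ...]. A call has 1 to 8 rows; each row is the pose to reach, as a shift and turn from the pose measured when the call began, along the tool's axes at that moment; what a row does not reach only later rows make up. A row lasts 1/8 s, in which the tool goes at most 62.5 mm and 10.7 degrees, less where a joint would pass 70% of its speed; a pose out of reach is approached as far as the arm can. A call with a gripper value outside its range is refused whole. The fingers move at their own pace and stop on an object; "force" is the grip in N (left out, the last holds). Time passes only in rows, so rows that repeat a pose let the fingers close. It gives the time, the measured TCP pose, the force and the opening at its end, in the units of the state.
- get_obs(): the state, without advancing time (a new reading comes with each control period).
- vision.camera(name): name is "side" or "top" or "wrist"; returns the picture (400x640x3 uint8, blue, green, red); there is no depth.
- vision.camera_info(name): a dict with "camera_matrix" (3x3 intrinsics, pixels), "rvec" (rotation vector, rad) and "tvec" (3), from world to camera coordinates, as OpenCV has them; the wrist camera has in their place "mount" (4x4, takes a point from camera to tool coordinates, whose origin is the TCP and whose axes are the flange's). Camera axes: x right, y down, z forward; pixel columns grow to the right and rows downward; lengths in m; the calibration is good to about 2 mm. A picture is of the moment at which its call begins: read the wrist's pose just before it. camera_info takes no time and is no camera call.
- hand_in(): hands the job in, once; it reports no verdict.
The state is a dict: "time_s": time; "qpos": joint angles; "joint_vel": joint speeds; "tau": joint torques, N m; "ee_pos": TCP position; "eef_rot": TCP orientation; "force": force on the tool from outside, world axes, zero at the start; "moment": the same for the moment, N m; "grip_width": finger opening in m.
Only numpy, scipy, OpenCV 4.12 (cv2) and the standard library are available. Lean on these libraries where they do the work, as an engineer would, in place of code of your own. Each camera call takes 0.05 s, during which the arm holds its last target.

## Working session

There is one attempt and no reset: what is moved stays moved. The work goes in short steps, Python scripts to look and compute and a tool call to move; the robot and the scene stay as the last step left them, time stands still between calls to the robot, and variables do not carry over. Pictures are saved under pics/ and viewed, and the job is handed in when it is done.

Besides the shell and the picture viewer there is one more tool, called after ">>>" as a command line: name --argument value ..., lists and objects as JSON in quotes. play_rows: Moves the arm, as the interface text tells. Its arguments: {"type":"object","properties":{"moves":{"type":"array","items":{"type":"object","properties":{"claw":{"type":"number"},"linear":{"type":"array","items":{"type":"number"}},"turn":{"type":"array","items":{"type":"number"}}}}},"force":{"type":"number"}},"required":["moves"]}

```bash
mkdir -p pics; ls; cat > h.py <<'E'
import numpy as np, cv2
from station import get_obs, vision, hand_in
from scipy.spatial.transform import Rotation as R
def save(n,img): cv2.imwrite('pics/'+n+'.png',img)
def ray(cam,px,T=None):
    i=vision.camera_info(cam); K=np.array(i['camera_matrix'])
    d=np.linalg.inv(K)@np.array([px[0],px[1],1.])
    if 'mount' in i:
        M=T@np.array(i['mount']); return M[:3,3],M[:3,:3]@d
    Rm=cv2.Rodrigues(np.array(i['rvec'],float))[0]; t=np.array(i['tvec'],float).reshape(3)
    return -Rm.T@t,Rm.T@d
def onz(cam,px,z,T=None):
    o,d=ray(cam,px,T); return o+d*(z-o[2])/d[2]
def tool(o):
    T=np.eye(4);T[:3,3]=o['ee_pos'];T[:3,:3]=R.from_euler('xyz',o['eef_rot']).as_matrix();return T
def proj(cam,p,T=None):
    i=vision.camera_info(cam); K=np.array(i['camera_matrix']);p=np.array(p,float)
    if 'mount' in i:
        M=np.linalg.inv(T@np.array(i['mount'])); c=M[:3,:3]@p+M[:3,3]
    else: c=cv2.Rodrigues(np.array(i['rvec'],float))[0]@p+np.array(i['tvec'],float).reshape(3)
    u=K@c; return u[:2]/u[2]
E
python3 - <<'E'
from h import *
o=get_obs();print(o)
for c in ['side','top','wrist']:
    save(c+'0',vision.camera(c)); print(c,vision.camera_info(c))
E
```

```text
pics
{'time_s': 0.0, 'qpos': array([-1.26159072e+00,  3.00494622e-01,  1.52158358e+00, -4.98440308e-05,
        1.32069677e+00, -6.66427258e-02]), 'joint_vel': array([-9.91171953e-04, -9.48974348e-04,  1.40572008e-03,  5.63153607e-05,
       -1.27982812e-03,  1.25398977e-03]), 'tau': array([-4.24727159e-04, -5.31798720e+01, -3.52741921e+01,  7.07237399e-02,
        2.42736196e-02, -1.09126056e-04]), 'ee_pos': array([ 0.20176651, -0.51137001,  0.20487237]), 'eef_rot': array([-3.14040975e+00, -3.05627661e-05,  3.75860679e-01]), 'force': array([0.17640054, 0.27036927, 0.06652621]), 'moment': array([0.00500273, 0.0078203 , 0.01496427]), 'grip_width': 0.0940616536859636}
side {'camera_matrix': array([[408.50391924,   0.        , 309.8084341 ],
       [  0.        , 408.50391924, 203.43231157],
       [  0.        ,   0.        ,   1.        ]]), 'rvec': array([ 0.38353364, -2.67823975,  1.35620621]), 'tvec': array([0.53596552, 0.172299  , 1.00558509])}
top {'camera_matrix': array([[441.96890669,   0.        , 316.34769652],
       [  0.        , 441.96890669, 194.63335936],
       [  0.        ,   0.        ,   1.        ]]), 'rvec': array([ 2.11780719, -2.16210929,  0.18684059]), 'tvec': array([-0.01058815,  0.5864489 ,  1.10396919])}
wrist {'camera_matrix': array([[312.59721795,   0.        , 318.85521944],
       [  0.        , 312.59721795, 207.57766694],
       [  0.        ,   0.        ,   1.        ]]), 'mount': array([[ 4.58368993e-04, -9.63181363e-01, -2.68852102e-01,
         7.88553067e-02],
       [ 9.99999728e-01,  2.86221092e-04,  6.79503881e-04,
         1.08734127e-03],
       [-5.77534331e-04, -2.68852340e-01,  9.63181232e-01,
        -1.79907463e-01],
       [ 0.00000000e+00,  0.00000000e+00,  0.00000000e+00,
         1.00000000e+00]])}
```

View pics/top0.png

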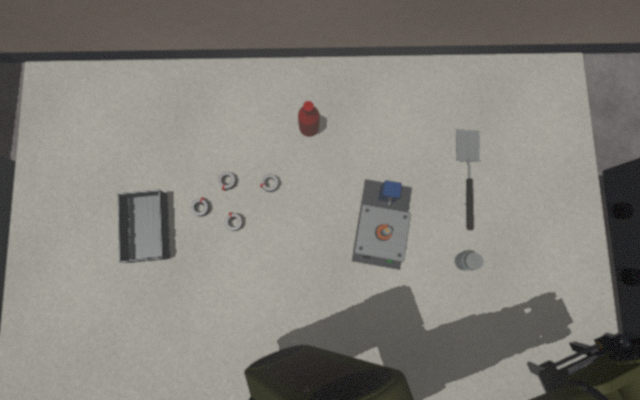

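View pics/side0.png

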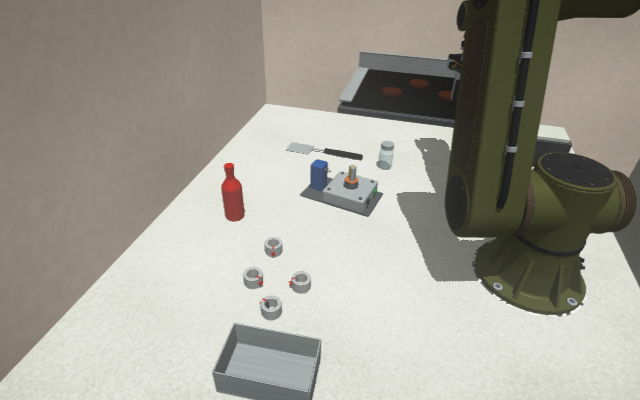

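View pics/wrist0.png

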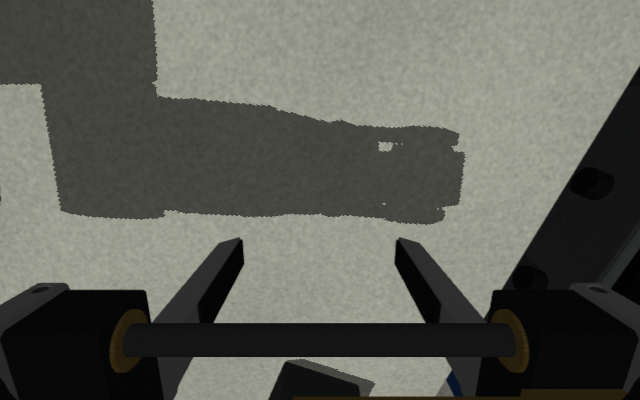

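The top view shows four collars at about (228,180), (271,183), (201,207) and (235,221). The drive is at (384,232) with its blue block at (392,190). The side view shows the same layout. I'll measure which collar is closest to the base and enlarge the crops.

```bash
python3 - <<'E'
from h import *
t=cv2.imread('pics/top0.png'); s=cv2.imread('pics/side0.png')
a=cv2.resize(t[160:245,185:285],None,fx=4,fy=4,interpolation=cv2.INTER_CUBIC)
b=cv2.resize(t[170:275,345:420],None,fx=4,fy=4,interpolation=cv2.INTER_CUBIC)
H=max(a.shape[0],b.shape[0]);pad=lambda i:cv2.copyMakeBorder(i,0,H-i.shape[0],0,0,0)
save('top_crop',np.hstack([pad(a),pad(b)]))
a=cv2.resize(s[150:215,295:390],None,fx=5,fy=5,interpolation=cv2.INTER_CUBIC);save('side_crop',a)
for p in [(228,180),(271,183),(201,207),(235,221)]:
    q=onz('top',p,.03);print(p,q.round(4),np.hypot(*q[:2]).round(4))
print('shaft',onz('top',(385,231),.112)); print('block',onz('top',(392,188),.092))
for n,p,z in [('sauce',(309,105),.17),('pan',(146,226),.03),('shaker',(474,261),.09),('scr',(470,200),.01)]: print(n,onz('top',p,z).round(3))
hsv=cv2.cvtColor(t,cv2.COLOR_BGR2HSV)
m=((hsv[...,0]<8)|(hsv[...,0]>172))&(hsv[...,1]>110)
n,l,st,c=cv2.connectedComponentsWithStats(m.astype('uint8'))
for i in range(1,n): print(st[i],c[i], onz('top',c[i],.015).round(4))
E
```

```text
(228, 180) [0.6333 0.2112 0.03  ] 0.6676
(271, 183) [0.6229 0.0969 0.03  ] 0.6304
(201, 207) [0.5623 0.2813 0.03  ] 0.6287
(235, 221) [0.5234 0.1916 0.03  ] 0.5574
shaft [ 0.48260346 -0.18696345  0.112     ]
block [ 0.59198084 -0.21297733  0.092     ]
sauce [ 0.785 -0.008  0.17 ]
pan [0.515 0.423 0.03 ]
shaker [ 0.406 -0.406  0.09 ]
scr [ 0.569 -0.437  0.01 ]
[299 102  19  23 274] [307.04014599 114.38686131] [ 0.8172 -0.0022  0.015 ]
[306 126   1   1   1] [306. 126.] [0.7838 0.0013 0.015 ]
[303 129   1   1   1] [303. 129.] [0.7754 0.0097 0.015 ]
[261 185   1   1   1] [261. 185.] [0.6209 0.1252 0.015 ]
[223 188   1   2   2] [223.  188.5] [0.6134 0.2272 0.015 ]
[202 198   1   1   1] [202. 198.] [0.5886 0.2829 0.015 ]
[616 205   1   1   1] [616. 205.] [ 0.5473 -0.8279  0.015 ]
[616 210   1   1   1] [616. 210.] [ 0.5338 -0.8261  0.015 ]
[230 213   1   2   2] [230.  213.5] [0.5454 0.2077 0.015 ]
[614 212   1   1   1] [614. 212.] [ 0.5285 -0.82    0.015 ]
[622 215   1   1   1] [622. 215.] [ 0.52   -0.8405  0.015 ]
[628 277   1   1   1] [628. 277.] [ 0.3568 -0.8342  0.015 ]
[623 278   1   1   1] [623. 278.] [ 0.3545 -0.8207  0.015 ]
[610 339   1   1   1] [610. 339.] [ 0.2022 -0.7664  0.015 ]
[636 341   1   1   1] [636. 341.] [ 0.1958 -0.8326  0.015 ]
[630 353   1   1   1] [630. 353.] [ 0.1668 -0.8132  0.015 ]
```

View pics/top_crop.png

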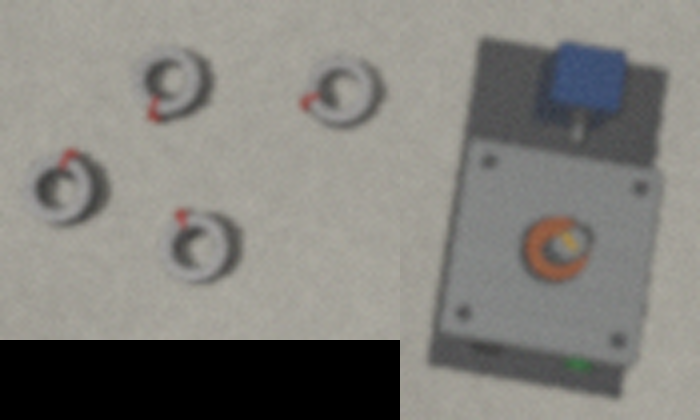

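View pics/side_crop.png

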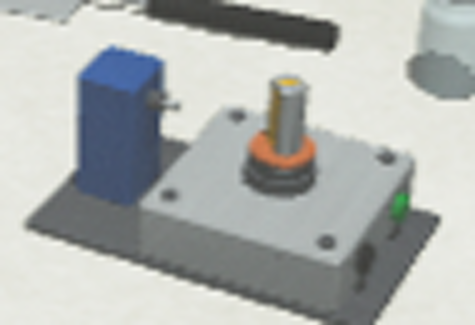

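The target is the collar at (235,221). It lies 0.557 m from the base and the other three lie at 0.629 m or more, so it is clearly the closest, and the crop shows a plain ring with its red screw at the upper left. Next I go above the drive to look with the wrist camera.

```bash
cat >> h.py <<'E'
def goal(p,yaw,o=None):
    o=o or get_obs(); T=tool(o)
    d=T[:3,:3].T@(np.array(p)-T[:3,3])*1000
    dr=(R.from_matrix(T[:3,:3]).inv()*R.from_euler('xyz',[np.pi,0,yaw])).as_rotvec()
    print('linear',d.round(1),'turn',dr.round(4),'dyaw',round(float(np.linalg.norm(dr)),3))
E
python3 -c "
from h import *
goal([.483,-.187,.26],1.37)"
```

```text
linear [ 380.7 -198.6  -54.8] turn [-8.000e-04 -5.000e-04 -9.942e-01] dyaw 0.994
```

>>> play_rows --moves '[{"claw": 1,"linear": [20,-10,-55],"turn": [0,0,-0.1]},{"claw": 1,"linear": [80,-40,-55],"turn": [0,0,-0.25]},{"claw": 1,"linear": [130,-70,-55],"turn": [0,0,-0.4]},{"claw": 1,"linear": [190,-100,-55],"turn": [0,0,-0.55]},{"claw": 1,"linear": [250,-130,-55],"turn": [0,0,-0.7]},{"claw": 1,"linear": [310,-160,-55],"turn": [0,0,-0.85]},{"claw": 1,"linear": [360,-185,-55],"turn": [0,0,-0.95]},{"claw": 1,"linear": [380,-198,-55],"turn": [0,0,-0.994]}]'

```text
time_s: 1.15
ee_pos: [0.484, -0.1854, 0.2599]
eef_rot: [-3.141, -0.001, 1.374]
force: [-0.5, -0.4, 0.8]
grip_width: 0.0939
```

```bash
python3 - <<'E'
from h import *
o=get_obs();print(o['time_s'],o['ee_pos'],o['eef_rot'],o['qpos'],o['joint_vel'].round(3))
im=vision.camera('wrist');save('w1',im)
T=tool(o)
print(proj('wrist',[.483,-.187,.112],T))
E
```

```text
1.15 [ 0.48396839 -0.1854378   0.25992937] [-3.14073798e+00 -1.03673707e-03  1.37435441e+00] [-4.37003968e-01  1.91733013e-01  1.52848655e+00  8.12178915e-04
  1.42245020e+00 -2.40682971e-01] [ 0.446  0.134 -0.157 -0.004  0.023  0.127]
[317.25799763 196.75014547]
```

View pics/w1.png

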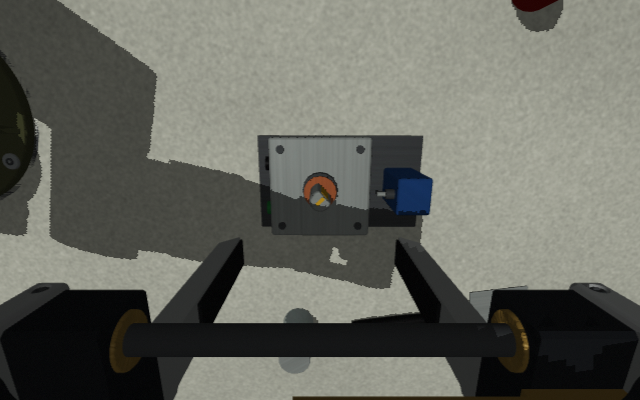

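The wrist view shows the gearbox centred near (320,187), the shaft top at about (319,196) and the blue block at (408,192). The arm was still settling, so I take a steady shot and enlarge it.

>>> play_rows --moves '[{"claw": 1,"linear": [0,0,60],"turn": [0,0,0]},{"claw": 1,"linear": [0,0,60],"turn": [0,0,0]},{"claw": 1,"linear": [0,0,60],"turn": [0,0,0]}]'

```text
time_s: 1.58
ee_pos: [0.4853, -0.1843, 0.2017]
eef_rot: [3.141, -0.001, 1.376]
force: [0.2, 0.5, 0.9]
grip_width: 0.0939
```

```bash
python3 - <<'E'
from h import *
o=get_obs();print(o['time_s'],o['ee_pos'],o['eef_rot'],o['joint_vel'].round(3))
im=vision.camera('wrist');save('w2',im);np.save('w2T.npy',tool(o))
T=tool(o)
print(proj('wrist',[.483,-.187,.112],T))
save('w2c',cv2.resize(im[100:270,220:470],None,fx=3.2,fy=3.2,interpolation=cv2.INTER_CUBIC))
u,v=proj('wrist',[.483,-.187,.1],T).astype(int)
save('w2d',cv2.resize(im[v-35:v+35,u-40:u+40],None,fx=8,fy=8,interpolation=cv2.INTER_CUBIC));print(u-40,v-35)
E
```

```text
1.575 [ 0.48534204 -0.18428947  0.20171337] [ 3.14087924e+00 -1.34104535e-03  1.37617455e+00] [-0.002 -0.014 -0.013 -0.001 -0.005 -0.   ]
[315.47564606 213.46816961]
275 174
```

View pics/w2c.png

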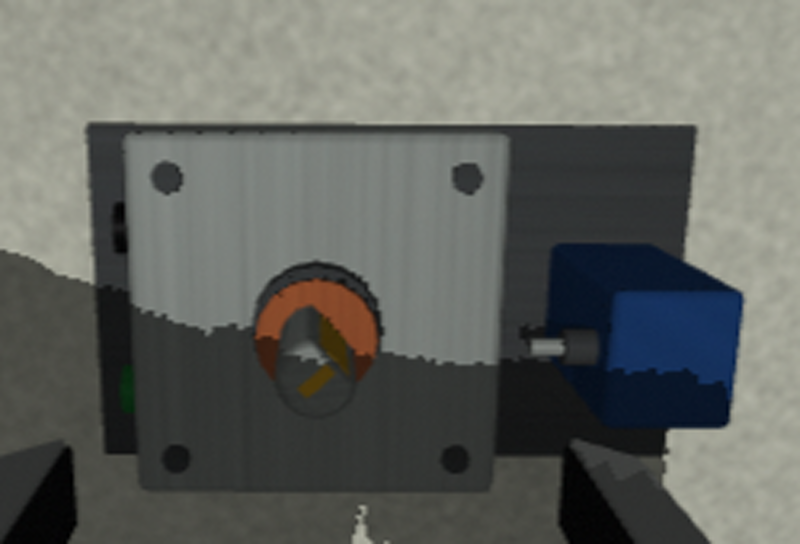

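View pics/w2d.png

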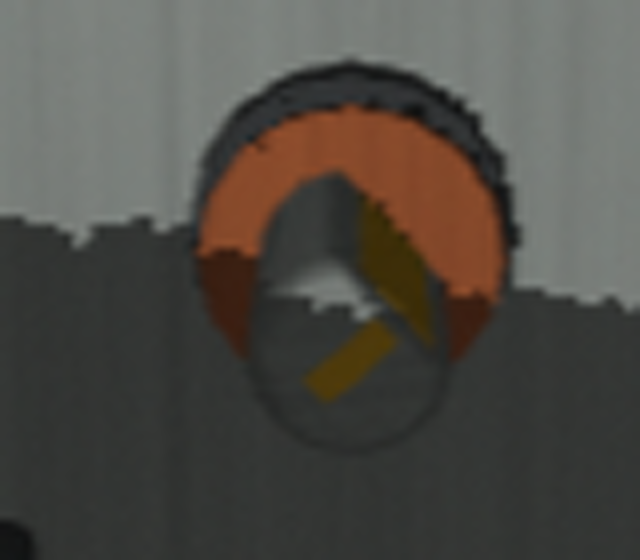

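Enlarged crop: the shaft's end face is centred near (318.5,218.4) px. The yellow line runs from (315,223) to (323,215.5), with the flat at the upper right, and the bit tip is near (385.5,208.5).

```bash
python3 - <<'E'
from h import *
T=np.load('w2T.npy');f=lambda x,y:(275+x/8-.44,174+y/8-.44)
g=lambda x,y:(220+x/3.2-.35,100+y/3.2-.35)
c=onz('wrist',f(348,356),.112,T);a=onz('wrist',f(315,390),.112,T);b=onz('wrist',f(388,330),.112,T)
print(c,a,b)
tip=onz('wrist',g(530,347),.075,T);print('tip',tip,np.linalg.norm((tip-c)[:2]))
yaw1=np.arctan2(*(tip-c)[1::-1])
# box edges at z=.045 corners
C=[onz('wrist',g(*p),.045,T) for p in [(126,134),(508,134),(493,490),(142,490)]]
cc=np.mean(C,0);print('boxc',cc,[np.linalg.norm(C[i]-C[i-1]).round(4) for i in range(4)])
ya=[np.arctan2(*(C[i]-C[j])[1::-1]) for i,j in [(1,0),(2,3)]]
yb=[np.arctan2(*(C[i]-C[j])[1::-1])-np.pi/2 for i,j in [(0,3),(1,2)]]
print('drive yaw',yaw1,ya,yb)
fl=np.arctan2(*(b-a)[1::-1]);print('flat world',fl,'theta',fl-np.mean(ya+yb))
# flat bottom/top edge line of stripe at top: 
E
```

```text
[ 0.48444426 -0.19169868  0.112     ] [ 0.47998917 -0.19493979  0.112     ] [ 0.48946054 -0.18955814  0.112     ]
tip [ 0.55139714 -0.20588943  0.075     ] 0.06844023891173404
boxc [ 0.48515774 -0.1917556   0.045     ] [np.float64(0.127), np.float64(0.1261), np.float64(0.1271), np.float64(0.1278)]
drive yaw -0.2088602581491897 [np.float64(-0.19421060932290224), np.float64(-0.19449563808329243)] [np.float64(-0.1995895371943779), np.float64(-0.1861139381547514)]
flat world 0.5167100481284737 theta 0.7103124788173046
```

```bash
python3 -c "
from h import *
goal([.4828,-.1927,.2],2.087);goal([.4828,-.1927,.080],2.087)"
```

```text
linear [-8.6 -1.1  2.1] turn [ 2.100e-03 -4.000e-04 -7.109e-01] dyaw 0.711
linear [ -8.8  -1.3 122.1] turn [ 2.100e-03 -4.000e-04 -7.109e-01] dyaw 0.711
```

>>> play_rows --moves '[{"claw": 0.5,"linear": [-4,0,0],"turn": [0,0,-0.17]},{"claw": 0.5,"linear": [-8.7,-1.2,0],"turn": [0,0,-0.35]},{"claw": 0.5,"linear": [-8.7,-1.2,0],"turn": [0,0,-0.53]},{"claw": 0.5,"linear": [-8.7,-1.2,10],"turn": [0.002,0,-0.711]},{"claw": 0.5,"linear": [-8.7,-1.2,45],"turn": [0.002,0,-0.711]},{"claw": 0.5,"linear": [-8.7,-1.2,85],"turn": [0.002,0,-0.711]},{"claw": 0.5,"linear": [-8.7,-1.2,122],"turn": [0.002,0,-0.711]},{"claw": 0.5,"linear": [-8.7,-1.2,122],"turn": [0.002,0,-0.711]}]'

```text
time_s: 2.62
ee_pos: [0.4825, -0.1929, 0.0799]
eef_rot: [-3.141, -0.002, 2.086]
force: [1.0, -0.8, -0.3]
grip_width: 0.0467
```

```bash
python3 - <<'E'
from h import *
o=get_obs();print(o['ee_pos'],o['eef_rot'],o['force'],o['qpos'])
im=vision.camera('wrist');save('w3',im)
E
```

```text
[ 0.48252419 -0.19286386  0.07986709] [-3.14068043e+00 -1.84427946e-03  2.08647884e+00] [ 0.97832046 -0.76842449 -0.33283747] [-4.50892632e-01  3.76806739e-01  1.73394082e+00  3.45913140e-04
  1.03288111e+00 -9.66753520e-01]
```

View pics/w3.png

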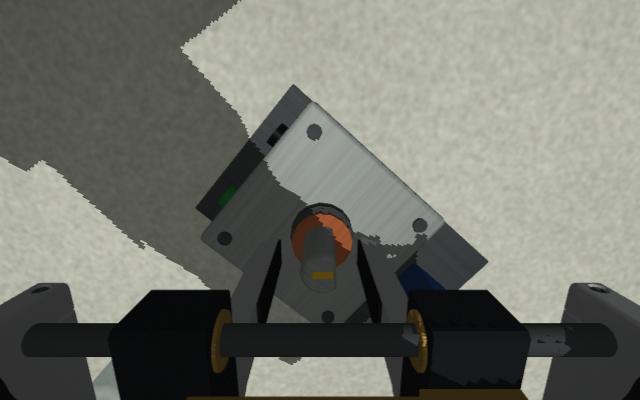

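The yellow line at (322,275) lies along the jaw axis, and the shaft stands between the fingers. I pinch it.

>>> play_rows --force 20 --moves '[{"claw": 0,"linear": [0,0,0],"turn": [0,0,0]},{"claw": 0,"linear": [0,0,0],"turn": [0,0,0]},{"claw": 0,"linear": [0,0,0],"turn": [0,0,0]},{"claw": 0,"linear": [0,0,0],"turn": [0,0,0]},{"claw": 0,"linear": [0,0,0],"turn": [0,0,0]}]'

```text
time_s: 3.3
ee_pos: [0.4826, -0.194, 0.0823]
eef_rot: [-3.14, 0.001, 2.087]
force: [-10.8, -4.2, 9.7]
grip_width: 0.0189
```

```bash
python3 - <<'E'
from h import *
o=get_obs();print(o['ee_pos'],o['eef_rot'],o['force'],o['moment'],o['grip_width'])
E
```

```text
[ 0.48259899 -0.19402951  0.08233405] [-3.14025180e+00  7.61760769e-04  2.08661324e+00] [-10.75285285  -4.24645963   9.6723036 ] [-0.95757613  2.00572758  0.08398677] 0.01891813801259388
```

>>> play_rows --force 30 --moves '[{"claw": 0,"linear": [0.2,0,0],"turn": [0,0,0.1]},{"claw": 0,"linear": [0.4,0.1,0],"turn": [0,0,0.2]},{"claw": 0,"linear": [0.6,0.2,0],"turn": [0,0,0.3]},{"claw": 0,"linear": [0.8,0.3,0],"turn": [0,0,0.4]},{"claw": 0,"linear": [1.0,0.4,0],"turn": [0,0,0.5]},{"claw": 0,"linear": [1.3,0.5,0],"turn": [0,0,0.6]},{"claw": 0,"linear": [1.6,0.6,0],"turn": [0,0,0.711]},{"claw": 0,"linear": [1.6,0.6,0],"turn": [0,0,0.711]}]'

```text
time_s: 4.3
ee_pos: [0.481, -0.1926, 0.0824]
eef_rot: [-3.138, 0.002, 1.374]
force: [-10.7, -2.4, 4.0]
grip_width: 0.0184
```

```bash
python3 - <<'E'
from h import *
o=get_obs();print(o['ee_pos'],o['eef_rot'],o['force'],o['moment'],o['grip_width'])
im=vision.camera('wrist');save('w4',im);save('w4c',cv2.resize(im[200:320,220:420],None,fx=4,fy=4))
E
```

```text
[ 0.48098525 -0.19259565  0.08239035] [-3.13792027e+00  2.10126989e-03  1.37392108e+00] [-10.68330413  -2.38032903   4.04964306] [-0.5351769   1.96214852 -0.06421833] 0.018404817325140606
```

View pics/w4.png

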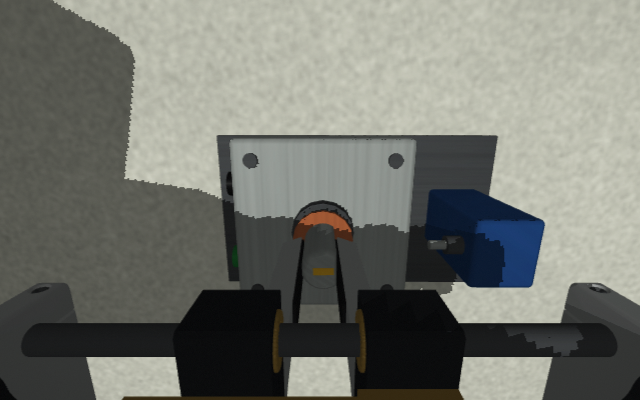

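The shaft turned with the jaws: the yellow line at (322,271) now points at the bit. I open, rise and verify.

>>> play_rows --moves '[{"claw": 0.35,"linear": [0,0,0],"turn": [0,0,0]},{"claw": 0.35,"linear": [0,0,0],"turn": [0,0,0]},{"claw": 0.35,"linear": [0,0,-10],"turn": [0,0,0]},{"claw": 0.35,"linear": [0,0,-50],"turn": [0,0,0]},{"claw": 1,"linear": [0,0,-100],"turn": [0,0,0]},{"claw": 1,"linear": [0,0,-120],"turn": [0,0,0]},{"claw": 1,"linear": [0,0,-120],"turn": [0,0,0]},{"claw": 1,"linear": [0,0,-120],"turn": [0,0,0]}]'

```text
time_s: 5.35
ee_pos: [0.4811, -0.1922, 0.2015]
eef_rot: [-3.137, 0.002, 1.375]
force: [-0.4, 0.4, 0.3]
grip_width: 0.0693
```

```bash
python3 - <<'E'
from h import *
o=get_obs();print(o['time_s'],o['ee_pos'],o['eef_rot'],o['force'])
im=vision.camera('wrist');save('w5',im);T=tool(o);np.save('w5T.npy',T)
u,v=proj('wrist',[.484,-.1925,.1],T).astype(int);print(u-40,v-35)
save('w5d',cv2.resize(im[v-35:v+35,u-40:u+60],None,fx=8,fy=8,interpolation=cv2.INTER_CUBIC))
E
```

```text
5.35 [ 0.4811476  -0.19223854  0.20149028] [-3.13674445e+00  1.80501452e-03  1.37529189e+00] [-0.40742394  0.37999462  0.34628355]
281 171
```

View pics/w5d.png

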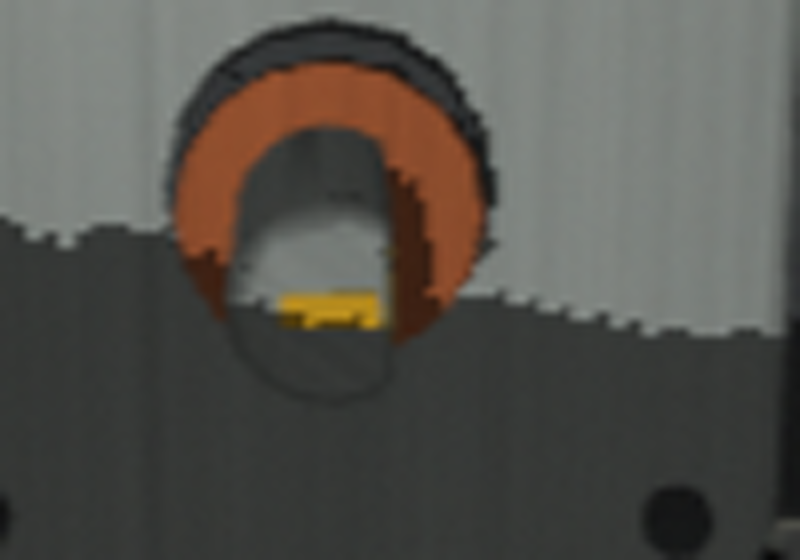

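The flat's edge is upright in the image at x≈388, within a degree or two of square to the drive. The shaft's end centre is at crop (330,307). Next I go over the collar.

```bash
python3 - <<'E'
from h import *
T=np.load('w5T.npy');f=lambda x,y:(281+x/8-.44,171+y/8-.44)
print(onz('wrist',f(330,307),.112,T))
o=get_obs();print(o['qpos'])
goal([.523,.192,.26],0.6)
E
```

```text
[ 0.48467225 -0.19200407  0.112     ]
[-0.44930321  0.2353249   1.61272991 -0.00309441  1.29835596 -0.25290212]
linear [385.  -33.9 -59.2] turn [-0.0045  0.0037  0.7752] dyaw 0.775
```

>>> play_rows --moves '[{"claw": 1,"linear": [20,0,-55],"turn": [0,0,0.1]},{"claw": 1,"linear": [80,-5,-59],"turn": [0,0,0.25]},{"claw": 1,"linear": [140,-12,-59],"turn": [0,0,0.4]},{"claw": 1,"linear": [200,-18,-59],"turn": [0,0,0.55]},{"claw": 1,"linear": [260,-24,-59],"turn": [0,0,0.7]},{"claw": 1,"linear": [320,-29,-59],"turn": [-0.004,0.004,0.775]},{"claw": 1,"linear": [365,-32,-59],"turn": [-0.004,0.004,0.775]},{"claw": 1,"linear": [385,-34,-59],"turn": [-0.004,0.004,0.775]}]'

```text
time_s: 6.4
ee_pos: [0.5225, 0.1939, 0.2584]
eef_rot: [-3.14, 0.002, 0.602]
force: [-1.0, -1.0, 0.1]
grip_width: 0.094
```

>>> play_rows --moves '[{"claw": 1,"linear": [0,0,30],"turn": [0,0,0]},{"claw": 1,"linear": [0,0,60],"turn": [0,0,0]},{"claw": 1,"linear": [0,0,100],"turn": [0,0,0]},{"claw": 1,"linear": [0,0,100],"turn": [0,0,0]}]'

```text
time_s: 6.9
ee_pos: [0.521, 0.1928, 0.1558]
eef_rot: [-3.139, 0.007, 0.602]
force: [-0.3, -0.3, 0.7]
grip_width: 0.0939
```

```bash
python3 - <<'E'
from h import *
o=get_obs();print(o['time_s'],o['ee_pos'],o['eef_rot'],o['qpos'])
im=vision.camera('wrist');save('w6',im);T=tool(o);np.save('w6T.npy',T)
print(proj('wrist',[.523,.192,.03],T))
E
```

```text
6.9 [0.52104391 0.19281364 0.15580179] [-3.1386428   0.00746597  0.60165218] [2.88254467e-01 3.61511533e-01 1.55851199e+00 5.35357665e-04
 1.22958090e+00 1.25722846e+00]
[319.60275975 199.10217428]
```

View pics/w6.png

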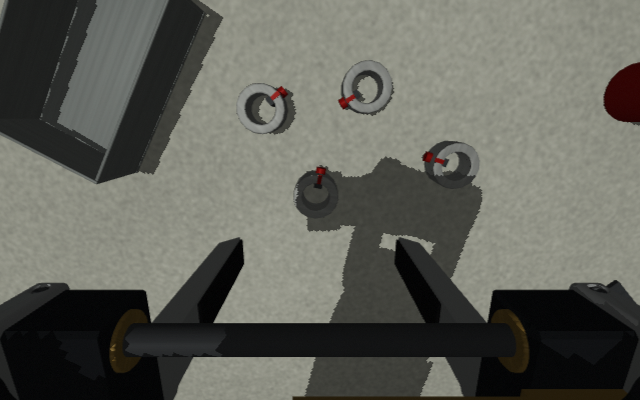

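Wrist view: the target collar is at (316,194) with its red screw at (321,172), and the decoys are at (262,108), (367,88) and (452,164). I enlarge it to confirm.

```bash
python3 - <<'E'
from h import *
im=cv2.imread('pics/w6.png')
c=cv2.resize(im[155:230,275:365],None,fx=8,fy=8,interpolation=cv2.INTER_CUBIC)
c=cv2.convertScaleAbs(c,alpha=1.7);save('w6c',c)
hsv=cv2.cvtColor(im,cv2.COLOR_BGR2HSV)
m=((hsv[...,0]<8)|(hsv[...,0]>172))&(hsv[...,1]>130)
n,l,st,cc=cv2.connectedComponentsWithStats(m.astype('uint8'))
for i in range(1,n):
  if st[i][4]>5: print(st[i],cc[i])
E
```

```text
[ 604   63   36   59 1662] [624.28399519  94.52647413]
[270  86  18  14 113] [279.15044248  92.98230088]
[339  95  17  14 111] [345.68468468 100.94594595]
[423 152  10  10  76] [427.5 156.5]
[434 158  11   6  43] [438.88372093 160.48837209]
[316 167  10   8  58] [320.5        170.22413793]
[317 175   5   9  34] [319.05882353 178.97058824]
```

View pics/w6c.png

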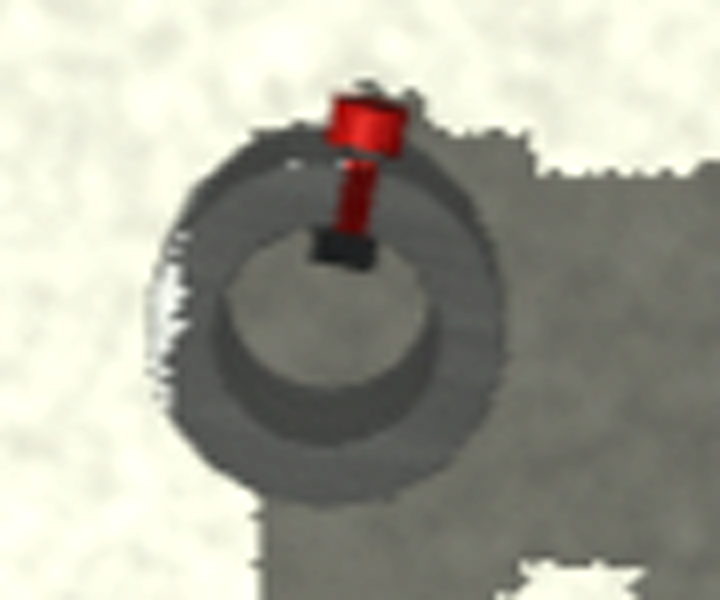

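The crop shows a ring centred near (328,336) with the red screw head at (367,125) and its dark tip at (343,250). This matches the description.

```bash
python3 - <<'E'
from h import *
T=np.load('w6T.npy');f=lambda x,y:(275+x/8-.44,155+y/8-.44)
c=onz('wrist',f(328,336),.03,T);h=onz('wrist',f(367,125),.015,T);t=onz('wrist',f(343,250),.015,T)
print(c,h,t,np.linalg.norm((h-c)[:2]),np.linalg.norm((t-c)[:2]))
s=onz('wrist',f(355,195),.03,T)
for a,b in[(c,h),(c,t),(t,h),(c,s)]: print(np.arctan2(*(b-a)[1::-1]))
# radius check
l=onz('wrist',f(150,336),.03,T);r=onz('wrist',f(503,336),.03,T);print(np.linalg.norm(l-r))
E
```

```text
[0.52286958 0.19684435 0.03      ] [0.54562727 0.20653397 0.015     ] [0.53033342 0.19979851 0.015     ] 0.02473461184484085 0.008027203974803962
0.40252587610714063
0.37687814534495445
0.4148446069534018
0.41548458639534885
0.04436506111287332
```

```bash
python3 -c "
from h import *
goal([.523,.1968,.007],0.405)"
```

```text
linear [  3.3  -2.1 151.2] turn [-0.0014  0.004   0.1967] dyaw 0.197
```

>>> play_rows --moves '[{"claw": 1,"linear": [3.3,-2.1,20],"turn": [-0.001,0.004,0.1]},{"claw": 1,"linear": [3.3,-2.1,60],"turn": [-0.001,0.004,0.197]},{"claw": 0.8,"linear": [3.3,-2.1,110],"turn": [-0.001,0.004,0.197]},{"claw": 0.7,"linear": [3.3,-2.1,135],"turn": [-0.001,0.004,0.197]},{"claw": 0.7,"linear": [3.3,-2.1,145],"turn": [-0.001,0.004,0.197]},{"claw": 0.7,"linear": [3.3,-2.1,150],"turn": [-0.001,0.004,0.197]},{"claw": 0.7,"linear": [3.3,-2.1,150],"turn": [-0.001,0.004,0.197]}]'

```text
time_s: 7.82
ee_pos: [0.5236, 0.1969, 0.0092]
eef_rot: [-3.141, -0.001, 0.405]
force: [1.1, -1.5, 0.2]
grip_width: 0.0658
```

```bash
python3 - <<'E'
from h import *
o=get_obs();print(o['time_s'],o['ee_pos'],o['eef_rot'],o['force'],o['grip_width'])
im=vision.camera('wrist');save('w7',im)
print(proj('wrist',[.523,.1968,.03],tool(o)))
goal([.523,.1968,.007],0.405)
E
```

```text
7.825 [0.52364309 0.19686584 0.00923739] [-3.14130672e+00 -1.41296238e-03  4.04624024e-01] [ 1.13908473 -1.52552713  0.2273675 ] 0.06581150749841447
[316.29166591 267.90048414]
linear [-0.6 -0.2  2.3] turn [-0.0003 -0.0015 -0.0004] dyaw 0.002
```

View pics/w7.png

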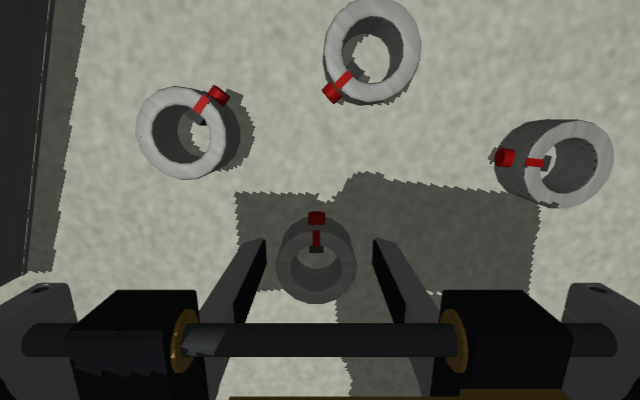

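The collar sits between the pads at (316,268), its screw straight up in the image at (316,217). I grip and lift.

>>> play_rows --force 40 --moves '[{"claw": 0,"linear": [-0.5,0,1],"turn": [0,0,0]},{"claw": 0,"linear": [-0.5,0,1],"turn": [0,0,0]},{"claw": 0,"linear": [-0.5,0,1],"turn": [0,0,0]},{"claw": 0,"linear": [-0.5,0,1],"turn": [0,0,0]},{"claw": 0,"linear": [-0.5,0,-5],"turn": [0,0,0]},{"claw": 0,"linear": [-0.5,0,-40],"turn": [0,0,0]},{"claw": 0,"linear": [-0.5,0,-100],"turn": [0,0,0]},{"claw": 0,"linear": [-0.5,0,-150],"turn": [0,0,0]}]'

```text
time_s: 8.88
ee_pos: [0.5228, 0.1964, 0.1615]
eef_rot: [-3.142, -0.002, 0.405]
force: [1.0, -0.3, -2.2]
grip_width: 0.0458
```

>>> play_rows --moves '[{"claw": 0,"linear": [0,0,0],"turn": [0,0,0]},{"claw": 0,"linear": [0,0,0],"turn": [0,0,0]}]'

```text
time_s: 9.12
ee_pos: [0.5223, 0.1962, 0.1604]
eef_rot: [-3.141, -0.0, 0.405]
force: [0.4, -0.7, -3.5]
grip_width: 0.0457
```

```bash
python3 - <<'E'
from h import *
o=get_obs();print(o['time_s'],o['ee_pos'],o['eef_rot'],o['force'],o['grip_width'],o['qpos'])
im=vision.camera('wrist');np.save('w8T.npy',tool(o));save('w8',im)
save('w8c',cv2.convertScaleAbs(cv2.resize(im[190:325,250:390],None,fx=5,fy=5,interpolation=cv2.INTER_CUBIC)[:599],alpha=1.5))
goal([.4845,-.192,.19],-.195)
E
```

```text
9.125 [0.52231507 0.1962099  0.16042153] [-3.14149120e+00 -3.51322540e-04  4.04633072e-01] [ 0.43099835 -0.69651555 -3.47050971] 0.04571164807198742 [2.93632174e-01 3.57173171e-01 1.55307851e+00 1.48220238e-04
 1.23100305e+00 1.45974603e+00]
linear [-187.4  342.   -30.1] turn [-0.      0.0009  0.5996] dyaw 0.6
```

View pics/w8c.png

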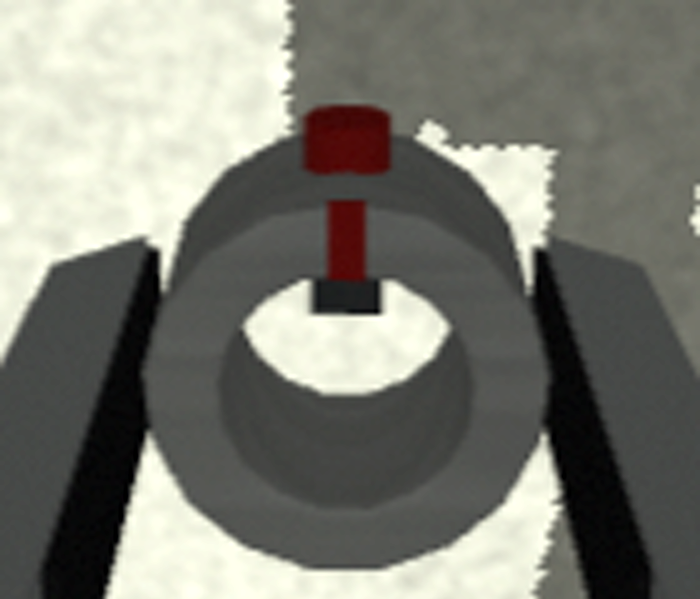

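```bash
python3 - <<'E'
from h import *
T=np.load('w8T.npy');f=lambda x,y:(250+x/5-.4,190+y/5-.4)
zt=T[2,3]+.022
for p in [(346,388),(143,388),(550,388),(346,570),(346,207),(346,508)]:
    q=onz('wrist',f(*p),zt,T); print(p,(T[:3,:3].T@(q-T[:3,3])*1000).round(2))
for p in [(347,295),(347,140)]:
    q=onz('wrist',f(*p),zt-.015,T); print(p,(T[:3,:3].T@(q-T[:3,3])*1000).round(2))
E
```

```text
(346, 388) [  0.45   1.2  -22.  ]
(143, 388) [  0.45 -21.29 -22.  ]
(550, 388) [  0.46  23.8  -22.  ]
(346, 570) [-22.44   1.21 -22.01]
(346, 207) [ 21.71   1.19 -21.99]
(346, 508) [-14.46   1.21 -22.01]
(347, 295) [ 5.17  1.33 -7.  ]
(347, 140) [24.52  1.31 -6.99]
```

```bash
python3 -c "
from h import *
goal([.415,-.1785,.15],-.195)"
```

```text
linear [-246.   302.2    9.9] turn [-0.      0.0009  0.5996] dyaw 0.6
```

>>> play_rows --moves '[{"claw": 0,"linear": [-20,24,0],"turn": [0,0,0.05]},{"claw": 0,"linear": [-55,68,0],"turn": [0,0,0.13]},{"claw": 0,"linear": [-90,110,0],"turn": [0,0,0.22]},{"claw": 0,"linear": [-125,155,0],"turn": [0,0,0.3]},{"claw": 0,"linear": [-160,197,0],"turn": [0,0,0.4]},{"claw": 0,"linear": [-195,240,0],"turn": [0,0,0.48]},{"claw": 0,"linear": [-225,277,5],"turn": [0,0,0.56]},{"claw": 0,"linear": [-246,302,10],"turn": [0,0.001,0.6]}]'

```text
time_s: 10.18
ee_pos: [0.4135, -0.1798, 0.1483]
eef_rot: [-3.141, 0.002, -0.199]
force: [-0.3, 0.2, -2.5]
grip_width: 0.0457
```

>>> play_rows --moves '[{"claw": 0,"linear": [0,0,0],"turn": [0,0,0]},{"claw": 0,"linear": [0,0,0],"turn": [0,0,0]},{"claw": 0,"linear": [0,0,0],"turn": [0,0,0]}]'

```text
time_s: 10.55
ee_pos: [0.4137, -0.1789, 0.1481]
eef_rot: [-3.141, 0.003, -0.197]
force: [0.7, 0.5, -2.9]
grip_width: 0.0458
```

```bash
python3 - <<'E'
from h import *
o=get_obs();print(o['time_s'],o['ee_pos'],o['eef_rot'],o['force'],o['grip_width'],o['qpos'])
im=vision.camera('wrist');T=tool(o);np.save('w9T.npy',T);save('w9',im)
print(proj('wrist',[.484,-.192,.112],T))
E
```

```text
10.55 [ 0.413681   -0.17893423  0.14805114] [-3.14064841e+00  2.93544392e-03 -1.97097659e-01] [ 0.71483966  0.49990383 -2.89841794] 0.0457659864607775 [-4.89568607e-01  1.41089964e-01  1.85656230e+00  6.34085920e-05
  1.14702342e+00  1.27830060e+00]
[316.44637693 132.37008301]
```

View pics/w9.png

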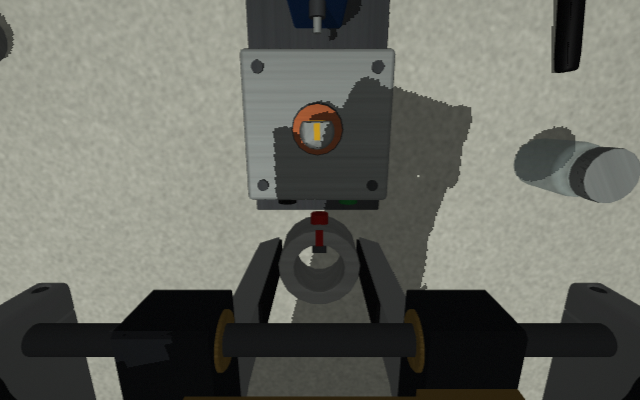

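The shaft top is at about (317,131), its line pointing up at the bit (317,22). The held collar is at (319,262), its screw pointing the same way.

```bash
python3 - <<'E'
from h import *
im=cv2.imread('pics/w9.png')
a=cv2.convertScaleAbs(cv2.resize(im[95:165,280:355],None,fx=8,fy=8,interpolation=cv2.INTER_CUBIC),alpha=1.4)
save('w9a',a)
E
```

```text
(no output)
```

View pics/w9a.png

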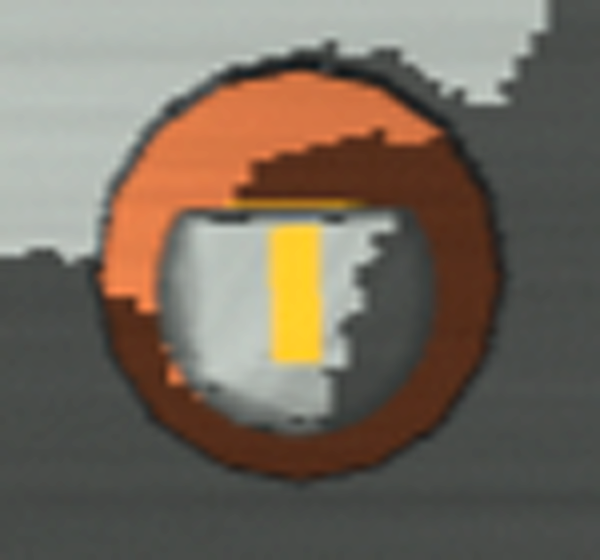

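```bash
python3 - <<'E'
from h import *
T=np.load('w9T.npy');f=lambda x,y:(280+x/8-.44,95+y/8-.44)
q=onz('wrist',f(297.5,296),.112,T);s=T[:3,:3].T@(q-T[:3,3])*1000;print(q,s.round(2))
im=cv2.imread('pics/w9.png');save('w9b',cv2.convertScaleAbs(cv2.resize(im[195:310,260:380],None,fx=5,fy=5,interpolation=cv2.INTER_CUBIC),alpha=1.6))
E
```

```text
[ 0.48447901 -0.19230258  0.112     ] [72.15 -0.72 35.84]
```

View pics/w9b.png

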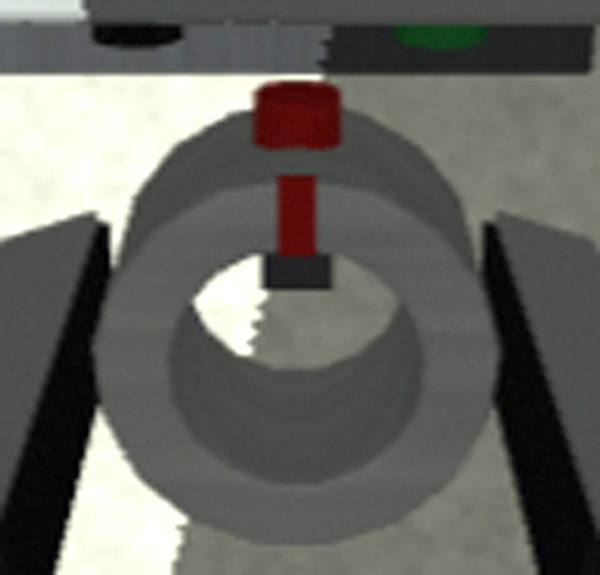

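>>> play_rows --moves '[{"claw": 0,"linear": [20,-1,0],"turn": [0,0,0]},{"claw": 0,"linear": [50,-2,0],"turn": [-0.001,0.003,0]},{"claw": 0,"linear": [72,-2,8],"turn": [-0.001,0.003,0]},{"claw": 0,"linear": [72,-2,16],"turn": [-0.001,0.003,0]},{"claw": 0,"linear": [72,-2,18],"turn": [-0.001,0.003,0]},{"claw": 0,"linear": [72,-2,20],"turn": [-0.001,0.003,0]},{"claw": 0,"linear": [72,-2,20],"turn": [-0.001,0.003,0]}]'

```text
time_s: 11.48
ee_pos: [0.4844, -0.1911, 0.1283]
eef_rot: [3.141, -0.001, -0.197]
force: [-0.7, 0.3, -1.6]
grip_width: 0.0458
```

```bash
python3 - <<'E'
from h import *
o=get_obs();print(o['time_s'],o['ee_pos'],o['eef_rot'],o['force'],o['moment'])
im=vision.camera('wrist');T=tool(o);save('w10',cv2.convertScaleAbs(cv2.resize(im[190:320,250:390],None,fx=4.6,fy=4.6,interpolation=cv2.INTER_CUBIC)[:600],alpha=1.7))
goal([.4847,-.1911,.126],-.195)
E
```

```text
11.475 [ 0.48442523 -0.19105681  0.12825787] [ 3.14135828e+00 -5.79944823e-04 -1.97168765e-01] [-0.72034129  0.34899704 -1.58624599] [ 0.0123543  -0.03634018 -0.02017356]
linear [ 0.2 -0.1  2.3] turn [ 0.0003 -0.0007 -0.0022] dyaw 0.002
```

View pics/w10.png

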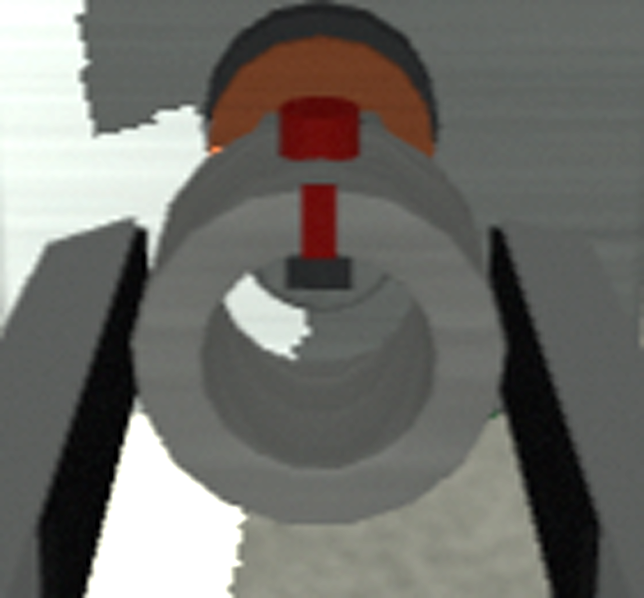

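The collar is above the shaft, with its ring at x≈319 and the washer below at x≈322 in the crop, so it is well centred. I descend gently.

>>> play_rows --force 50 --moves '[{"claw": 0,"linear": [0,0,3],"turn": [0,0,0]},{"claw": 0,"linear": [0,0,6],"turn": [0,0,0]},{"claw": 0,"linear": [0,0,9],"turn": [0,0,0]},{"claw": 0,"linear": [0,0,12],"turn": [0,0,0]},{"claw": 0,"linear": [0,0,14],"turn": [0,0,0]}]'

```text
time_s: 12.15
ee_pos: [0.4845, -0.1911, 0.1141]
eef_rot: [3.141, -0.0, -0.197]
force: [0.3, -0.1, -2.0]
grip_width: 0.0458
```

>>> play_rows --moves '[{"claw": 0,"linear": [0,0,3],"turn": [0,0,0]},{"claw": 0,"linear": [0,0,6],"turn": [0,0,0]},{"claw": 0,"linear": [0,0,9],"turn": [0,0,0]},{"claw": 0,"linear": [0,0,12],"turn": [0,0,0]},{"claw": 0,"linear": [0,0,15],"turn": [0,0,0]},{"claw": 0,"linear": [0,0,18],"turn": [0,0,0]}]'

```text
time_s: 12.9
ee_pos: [0.4845, -0.1911, 0.0959]
eef_rot: [3.141, -0.001, -0.197]
force: [1.0, 0.9, -2.1]
grip_width: 0.0451
```

>>> play_rows --moves '[{"claw": 0,"linear": [0,0,3],"turn": [0,0,0]},{"claw": 0,"linear": [0,0,6],"turn": [0,0,0]},{"claw": 0,"linear": [0,0,9],"turn": [0,0,0]},{"claw": 0,"linear": [0,0,12],"turn": [0,0,0]},{"claw": 0,"linear": [0,0,15],"turn": [0,0,0]},{"claw": 0,"linear": [0,0,18],"turn": [0,0,0]}]'

```text
time_s: 13.65
ee_pos: [0.4845, -0.1911, 0.0777]
eef_rot: [3.141, -0.001, -0.197]
force: [0.2, -0.2, -1.9]
grip_width: 0.0453
```

```bash
python3 - <<'E'
from h import *
o=get_obs();print(o['time_s'],o['ee_pos'],o['eef_rot'],o['force'],o['moment'])
im=vision.camera('wrist');T=tool(o);save('w11',cv2.convertScaleAbs(cv2.resize(im[190:320,250:390],None,fx=4.6,fy=4.6,interpolation=cv2.INTER_CUBIC)[:600],alpha=1.7))
E
```

```text
13.65 [ 0.48452737 -0.19111775  0.0776852 ] [ 3.14134942e+00 -5.76124868e-04 -1.97183544e-01] [ 0.19267212 -0.24811253 -1.93000534] [ 0.07402481  0.00563742 -0.0384945 ]
```

View pics/w11.png

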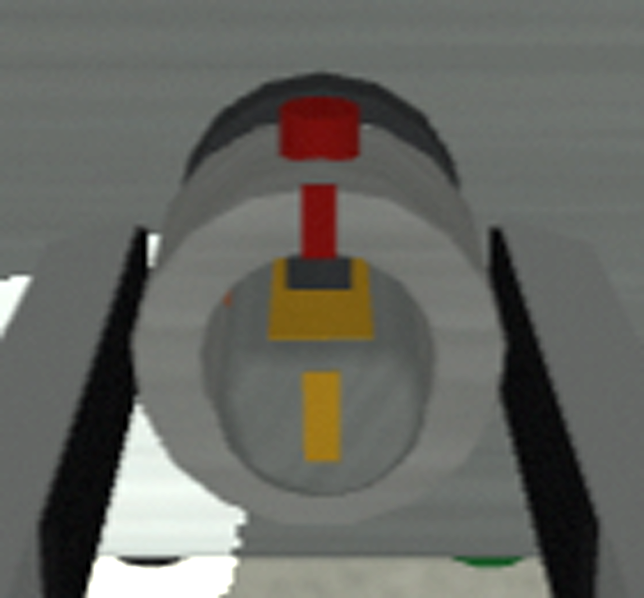

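The collar is over the shaft. The screw tip at (320,272) sits on the yellow stripe, and the shaft end shows through the bore. Now I press down on the washer.

>>> play_rows --force 60 --moves '[{"claw": 0,"linear": [0,0,1.5],"turn": [0,0,0]},{"claw": 0,"linear": [0,0,3],"turn": [0,0,0]},{"claw": 0,"linear": [0,0,4.5],"turn": [0,0,0]},{"claw": 0,"linear": [0,0,6],"turn": [0,0,0]},{"claw": 0,"linear": [0,0,6],"turn": [0,0,0]}]'

```text
time_s: 14.32
ee_pos: [0.4845, -0.1911, 0.0716]
eef_rot: [3.141, -0.0, -0.197]
force: [-2.6, 0.8, 7.1]
grip_width: 0.0453
```

>>> play_rows --moves '[{"claw": 0,"linear": [0,0,1.5],"turn": [0,0,0]},{"claw": 0,"linear": [0,0,3],"turn": [0,0,0]},{"claw": 0,"linear": [0,0,4],"turn": [0,0,0]},{"claw": 0,"linear": [0,0,4],"turn": [0,0,0]}]'

```text
time_s: 14.82
ee_pos: [0.4846, -0.1911, 0.0687]
eef_rot: [3.141, -0.001, -0.197]
force: [-7.1, 3.1, 14.6]
grip_width: 0.0455
```

>>> play_rows --moves '[{"claw": 0,"linear": [-0.5,0,2],"turn": [0,0,0]},{"claw": 0,"linear": [-0.5,0,2],"turn": [0,0,0]},{"claw": 0,"linear": [-0.5,0,2],"turn": [0,0,0]}]'

```text
time_s: 15.2
ee_pos: [0.4847, -0.1911, 0.0686]
eef_rot: [3.141, -0.003, -0.197]
force: [-8.3, 4.8, 24.5]
grip_width: 0.0456
```

```bash
python3 - <<'E'
from h import *
o=get_obs();print(o['time_s'],o['ee_pos'],o['eef_rot'],o['force'],o['moment'],o['grip_width'],o['joint_vel'].round(4))
im=vision.camera('wrist');T=tool(o);a=cv2.convertScaleAbs(cv2.resize(im[200:320,250:390],None,fx=4,fy=4,interpolation=cv2.INTER_CUBIC),alpha=1.7)
s=vision.camera('side');save('side12',s);b=cv2.resize(s[150:215,300:365],None,fx=480/65,fy=480/65,interpolation=cv2.INTER_CUBIC)
save('w12',cv2.resize(np.hstack([a,b]),None,fx=.75,fy=.75))
E
```

```text
15.2 [ 0.48466247 -0.19113809  0.06855484] [ 3.14096015e+00 -2.81058844e-03 -1.97078255e-01] [-8.3382528   4.77700598 24.4762031 ] [1.05903459 1.65568843 0.05101453] 0.04558283149910721 [0.0004 0.0001 0.0001 0.     0.0005 0.0014]
```

View pics/w12.png

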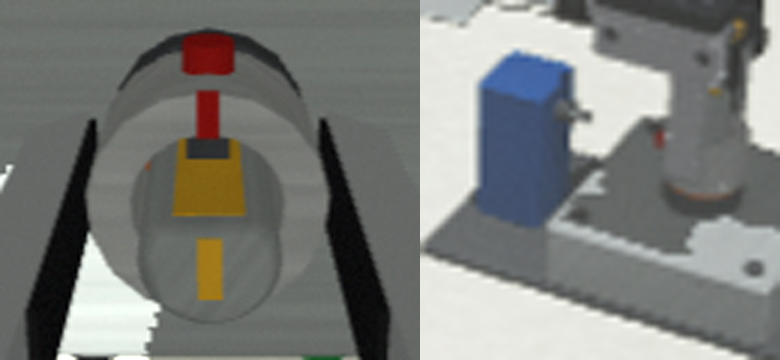

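View pics/side12.png

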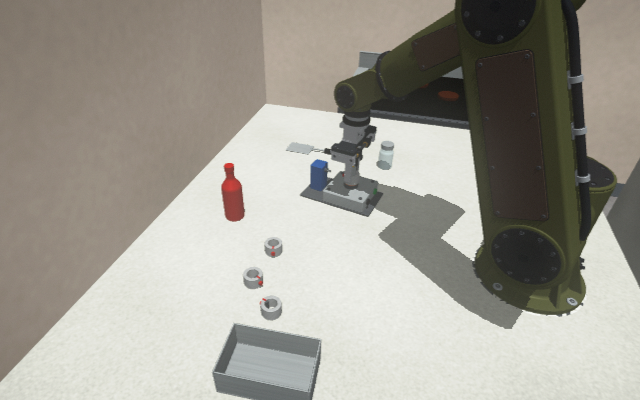

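The last 2 mm of command moved the tool only 0.1 mm while the force rose from 15 to 24 N, so the collar is on its stop. The bystanders are untouched, and the screw and flat face the bit. I hand in.

```bash
python3 -c "
from station import *
print(hand_in());o=get_obs();print(o['time_s'],o['ee_pos'],o['force'],o['grip_width'])"
```

```text
the job is handed in; nothing more can be done
None
the job is handed in; nothing more can be done
```

The collar is on the shaft and pressed down on the washer with its screw facing the driver bit. I handed the job in at about 15 s with the gripper still holding it at 60 N; `hand_in` gives no verdict.

**What I did:** I pinched the shaft on its flat (18.9 mm thick, so a finger was on the flat) and turned it about 0.71 rad to face the bit. I took the collar nearest the base (0.557 m away, the other three at 0.629 m or more). It went over the shaft with no measurable contact force, and I pressed it down.

**Last checks:**
- **Shaft and screw:** after the turn, the flat looked square to the bit to within a degree or two. In the last wrist picture the screw tip sat on the yellow stripe and the screw pointed along the line to the bit.
- **Washer:** the last 2 mm of commanded press moved the tool only 0.1 mm, while the upward force rose from 15 to 24 N. That puts the underside of the collar at about 60 mm, which is fully down.
- **Rest and tilt:** the joints were at rest and the tool was within 0.003 rad of vertical.
- **Bystanders:** I never touched them. The last side picture shows the bottle, pan, shaker and scraper where they were.

**Disagreements:** The camera and the pinch put the shaft axis about 1 mm apart in x, well inside the collar's 2 mm clearance. A sideways force of about 9 N remained at the end, but the last picture showed no misalignment.

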